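# Clamp the boot dryer's outlet

## Robot

A 7-joint arm with a two-finger parallel gripper is mounted at the origin on the work surface. World frame = base frame: x ahead of the robot, y to its left, z up, the work surface at z = 0. Lengths are in m, angles in rad, forces in N, time in s.
With the tool pointing down it reaches from about 0.425 to 0.875 m from the base axis. Payload 4.7 kg.
Tool frame: the origin (TCP) lies on the centre line of the jaws, within the pads' length; the fingertips stand 17 mm ahead of it and the grasp point (between the pads) lies 2 mm behind it; z points along the fingers, y is the direction in which the jaws open and shut (so a half turn about z gives the same grasp; the last joint's range is limited). The gripper opens to 85 mm and grips with 20 to 120 N. Pads are 22 mm wide; open, the fingers measure 114 mm over their backs; the gripper's body (76 mm by 85 mm) begins 54 mm behind the grasp point. The pads swing forward as they close: fully open they stand 13 mm farther back than shut.
Start: joints at [0.014, 0.321, -0.07, 1.45, 0.023, 1.371, -0.057], TCP at [0.65, -0, 0.248] pointing down, gripper open.
Joint ranges: [-2.86, 2.86], [-0.3, 2.09], [-1.38, 1.24], [0.06, 2.45], [-1.56, 4.7], [0.09, 2.05], [-2.69, 2.69]. Speed limits (rad/s): [2.57, 2.57, 3.14, 3.14, 3.14, 3.14, 3.14].

## Interface

Orientations are given as a unit quaternion [x, y, z, w].
In Python, from workcell import telemetry, cams, workorder gives the robot as it stands.
- The arm moves only by the shell command python3 -m jog 'ROWS'. ROWS is JSON, a list of rows, each a list of 3 entries, a list of its own where there are three numbers: the gripper command: -1 is fully open, 1 is shut, values between are in proportion, then the shift along the tool's x, y, z in m, then the turn, a rotation vector about the tool's x, y, z in rad. In form: [[gripper, [dx, dy, dz], [wx, wy, wz]], ...]. A call has 1 to 12 rows; each row shifts and turns the commanded pose from where the row before left it, along the tool's axes as they then stand; what a row does not reach is not made up. A row lasts 1/8 s, in which the tool goes at most 62.5 mm and 10.7 degrees, less where a joint would pass 70% of its speed; a pose out of reach is approached as far as the arm can. A call with a gripper value outside its range is refused whole. The fingers move at their own pace and stop on an object; the grip force is fixed at half the most. Time passes only in rows, so rows that do not move let the fingers close. It gives the time, the measured TCP pose, the force and the opening at its end, in the units of the state.
- telemetry.state(): the state, without advancing time (a new reading comes with each control period).
- cams.snapshot(name): name is "scene" or "side" or "wrist"; returns a dict with "image" (384x512x3 uint8, blue, green, red), "range_z" (384x512 float32, m along the optical axis (not along the pixel's ray), 0 where there is no reading), "K" (3x3 intrinsics, pixels), "D" ([k1, k2, p1, p2, k3] as OpenCV has them; the pictures are not rectified), "extrinsics" (4x4, takes a point from world to camera coordinates); the wrist camera has in their place "mount" (4x4, takes a point from camera to tool coordinates, whose origin is the TCP and whose axes are the flange's). Camera axes: x right, y down, z forward; pixel columns grow to the right and rows downward; lengths in m; the calibration is good to about 2 mm. A picture is of the moment at which its call begins: read the wrist's pose just before it.
- workorder.close_job(): hands the job in, once; it reports no verdict.
The state is a dict: "clock": time; "qpos": joint angles; "joint_velocities": joint speeds; "joint_efforts": joint torques, N m; "tcp_pos": TCP position; "tool_rot": TCP orientation; "force": force on the tool from outside, world axes, zero at the start; "ft_torque": the same for the moment, N m; "gripper_width": finger opening in m.
Only numpy, scipy, OpenCV 4.12 (cv2) and the standard library are available. Lean on these libraries where they do the work, as an engineer would, in place of code of your own. Each camera call takes 0.05 s, during which the arm holds its last target. There are 200 camera calls.

## Task

Take the steel worm-drive band out of its wooden cradle by its red key and slide it gently over the orange barbed stub of the white boot dryer, past the barb and up to the orange shoulder. Then turn the key clockwise (seen from above) until the band is snug, firm but not overtightened, and let go with the band sitting square and key up; leave everything else on the bench alone.

Things in the scene. Friction and masses are not known exactly. Their poses are not given: they have to be found in the camera images.
- key (a point): Centre of the red square key head (18 x 18 mm, 26 mm tall, flat sides) on top of the band's screw; carry the band by it, level, and turn it. z is the screw axis, up; x and y are normal to the flats and turn with the key (x along the band's axis at the start). Below the head is a thin 22 mm stem, which shortens to about 10 mm as the key is turned in.
- housing (a point): Middle of the top of the steel screw housing (14 x 30 mm) on the band, 35 mm below the key's centre while slack; axes as the band's; keep fingertips above it. The screw starts fully slack. Clockwise from above tightens, at most 4.5 rad in all, with a small steady friction of about 0.15 N m; it stays where it is left, so the key may be regripped on its next flats.
- band_centre (a point): Centre of the loose steel band: 340 g, ring of 53 mm inner and 59 mm outer diameter, 14 mm wide along its axis, 79 mm below the key's centre while slack. x is the ring's axis (front and back are alike), z points to the key. The band's underside lies 32.5 mm below this point.
- shoe: Brass shoe on the screw's end, inside the band's top (origin 4.5 mm above its lower face). Each rad of turn pushes it 3.2 mm out: on the stub it lifts the band, until after 1.7 to 3.4 rad (feel it) the band's bottom meets a liner. Then its force grows 64 N per rad and the key sinks 3.2 mm per rad, pulling down on a level hand. Snug: 8 to 32 N, about 0.3 rad past first bite; damage above 45 N.
- seat (a point): Point on the stub's axis (100 mm above the bench), middle of the groove where the band belongs; x points along the stub, inwards to the dryer. The groove is 17 mm long, its top 23 mm above the axis, between orange barb and orange shoulder (68 mm diameter, a stop for the band). Slack and released, the band hangs on the groove's top, its centre 3.5 mm below this point; snug, 2 to 6.5 mm above.
- mouth (a point): Tip of the stub on its axis, 35.5 mm in front of the seat; x as at the seat. From the tip a cone widens from 30 to 49 mm diameter over 23 mm, up to the 4 mm long cylindrical barb, 49 mm in diameter, which ends 8.5 mm in front of the seat. The band clears it by 2 mm all round when centred on the stub's axis.
- collar: The orange barb, cone and shoulder of the stub, fixed on the dryer; its origin is under the middle of the dryer, on the bench, x points along the stub inwards. Pushing the band against it with more than 25 N damages it.
- blower: White boot-dryer blower, fixed: box 160 mm along x, 200 mm along y, top 170 mm above the bench; origin on the bench under its middle; x points inwards along the stub. Its front face is 74 mm beyond the seat. The stub's grey core is part of it.
- cradle: Fixed wooden cradle, 60 x 90 mm; origin under its middle, x along the axis of the band standing in it, between two walls 17 mm apart and 30 mm high (band's foot at 6 mm): lift the band straight up by 35 mm or more to free it.
- jar: Empty glass jar with cap, 72 mm diameter, 100 mm tall, a bystander.
- headlamp: Black headlamp, about 45 x 62 x 40 mm, a bystander.
- ice_screw: Ice screw, 170 mm long, lying, a bystander.
- pulley: Silver pulley, 90 x 50 x 26 mm, a bystander.
- brush: Hand brush, lying, a bystander.
- tin: Small tin, 70 mm diameter, 45 mm tall, a bystander.
Things that resemble listed ones, but are neither listed nor needed, are in the scene too. What is shaped like the part that bears key but pink is not meant.

How it is judged:
By the outcome, as a careful person would: the job done as asked, in the order asked, and still so for the second after the job is handed in, with the robot touching nothing.
It also fails if it takes over 72 s, if anything falls off the work surface, if the arm or the gripper's body presses on something with over 40 N, if the wrist force passes 120 N, or if a joint passes its speed limit or range.

## Working session

There is one attempt and no reset: what is moved stays moved. The work goes in short steps, Python scripts to look and compute and a shell command to move; the robot and the scene stay as the last step left them, time stands still between calls to the robot, and variables do not carry over. Pictures are saved under pics/ and viewed, and the job is handed in when it is done.

```bash
mkdir -p pics; ls
python3 - <<'E'
from workcell import telemetry,cams
import cv2,pickle
s=telemetry.state();print({k:s[k] for k in('clock','tcp_pos','tool_rot','force','ft_torque','gripper_width')})
for n in('scene','side','wrist'):
    d=cams.snapshot(n);d['state']=s;pickle.dump(d,open(f'/tmp/{n}0.pkl','wb'));cv2.imwrite(f'pics/{n}0.png',d['image'])
    print(n,d['K'].tolist() if hasattr(d['K'],'tolist') else d['K'],d['D']); print(d.get('extrinsics',d.get('mount')))
E
```

```text
pics
{'clock': 0.0, 'tcp_pos': array([ 6.49485361e-01, -5.46094231e-05,  2.47191874e-01]), 'tool_rot': array([ 7.07086392e-01,  7.07126492e-01, -7.37617278e-04, -6.44088659e-04]), 'force': array([-0.51048741, -0.58361749, -0.38853703]), 'ft_torque': array([-0.00093812, -0.03063715, -0.02972398]), 'gripper_width': 0.08554067802720852}
scene [[396.54860896046443, 0.0, 246.79963065375608], [0.0, 396.54860896046443, 192.2810538488579], [0.0, 0.0, 1.0]] [-0.07950743  0.          0.          0.          0.        ]
[[-0.88606364  0.46342047  0.0115194   0.54173081]
 [ 0.25129841  0.50106936 -0.82811751 -0.02366712]
 [-0.38953863 -0.73087001 -0.56043616  1.23280946]
 [ 0.          0.          0.          1.        ]]
side [[449.4706990172416, 0.0, 252.219277497736], [0.0, 449.4706990172416, 190.69588223538622], [0.0, 0.0, 1.0]] [-0.17580202  0.          0.          0.          0.        ]
[[ 0.71625354 -0.69757954 -0.01906991 -0.46290751]
 [-0.42887118 -0.4184658  -0.80059721  0.30060022]
 [ 0.55050012  0.58160912 -0.59889937  1.12742453]
 [ 0.          0.          0.          1.        ]]
wrist [[280.4897922412289, 0.0, 252.66638091462895], [0.0, 280.4897922412289, 193.30563770809755], [0.0, 0.0, 1.0]] [-0.03517446  0.          0.          0.          0.        ]
[[ 6.71360050e-04 -9.51403813e-01 -3.07945344e-01  7.83924364e-02]
 [ 9.99999694e-01  7.62520988e-04 -1.75698486e-04  4.18999696e-04]
 [ 4.01974997e-04 -3.07945131e-01  9.51404033e-01 -1.25448581e-01]
 [ 0.00000000e+00  0.00000000e+00  0.00000000e+00  1.00000000e+00]]
```

View pics/scene0.png

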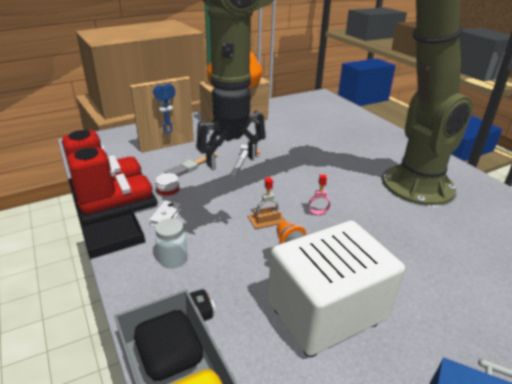

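View pics/side0.png

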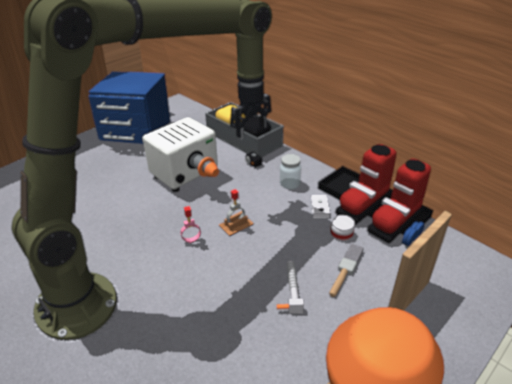

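View pics/wrist0.png

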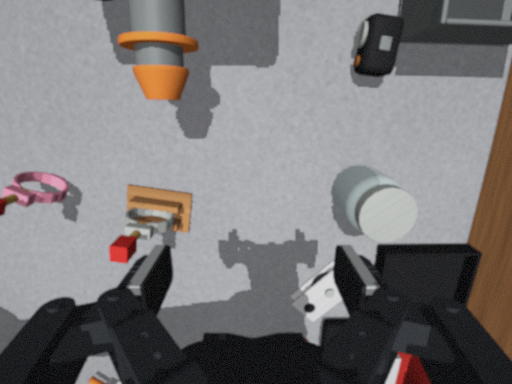

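Candidates for the key: the red head on the steel band in the wooden cradle at scene (268,182), side (235,194) and wrist (124,248), and the red head on the pink band at scene (323,180), side (188,211) and wrist (8,200). I choose the steel one in the cradle. Next I measure and check a crop.

```bash
cat > h.py <<'E'
import numpy as np,cv2,pickle
from scipy.spatial.transform import Rotation as R
def T_wc(d):  # camera->world
    if 'extrinsics' in d: return np.linalg.inv(d['extrinsics'])
    s=d['state'];T=np.eye(4);T[:3,:3]=R.from_quat(s['tool_rot']).as_matrix();T[:3,3]=s['tcp_pos'];return T@d['mount']
def rays(d,uv):
    n=cv2.undistortPoints(np.float64(uv).reshape(-1,1,2),np.array(d['K']),np.array(d['D']))[:,0]
    T=T_wc(d);v=np.c_[n,np.ones(len(n))]@T[:3,:3].T
    return T[:3,3],v     # point = o + depth*v
def tri(obs): # [(d,uv)..]
    A=np.zeros((3,3));b=np.zeros(3);L=[]
    for d,uv in obs:
        o,v=rays(d,[uv]);v=v[0]/np.linalg.norm(v[0]);P=np.eye(3)-np.outer(v,v);A+=P;b+=P@o;L.append((o,P))
    p=np.linalg.solve(A,b);return p,[np.linalg.norm(P@(p-o)) for o,P in L]
def cloud(d,m):
    vs,us=np.nonzero(m&(d['range_z']>0));o,v=rays(d,np.c_[us,vs]);return o+v*d['range_z'][vs,us][:,None]
def hsv(d,lo,hi,roi=None):
    m=cv2.inRange(cv2.cvtColor(d['image'],cv2.COLOR_BGR2HSV),lo,hi)>0
    if roi: k=np.zeros_like(m);k[roi[1]:roi[3],roi[0]:roi[2]]=1;m&=k
    return m
def red(d,roi):
    h=hsv(d,(0,180,60),(5,255,255),roi)|hsv(d,(174,180,60),(180,255,255),roi);return h
def snap(n,name):
    from workcell import telemetry,cams
    s=telemetry.state();d=cams.snapshot(n);d['state']=s;pickle.dump(d,open(f'/tmp/{name}.pkl','wb'));return d
def load(n): return pickle.load(open(f'/tmp/{n}.pkl','rb'))
def crop(d,roi,k,f):
    i=d['image'][roi[1]:roi[3],roi[0]:roi[2]];cv2.imwrite(f,cv2.resize(i,None,fx=k,fy=k,interpolation=cv2.INTER_CUBIC))
E
python3 - <<'E'
from h import *
np.set_printoptions(precision=4,suppress=True)
S,D,W=load('scene0'),load('side0'),load('wrist0')
rois=[(S,(255,172,282,195)),(D,(226,185,245,204)),(W,(105,225,150,270))]
obs=[]
for d,r in rois:
    m=red(d,r);y,x=np.nonzero(m);u=(x.min()+x.max())/2,(y.min()+y.max())/2;u=(x.mean(),y.mean());obs.append((d,u));c=cloud(d,m);print('key',len(x),u,np.median(c,0),c.min(0),c.max(0))
print(tri(obs))
for n,d,r in [('S',S,(270,210,312,250)),('D',D,(190,145,225,185)),('W',W,(110,20,205,105))]:
    m=hsv(d,(6,150,100),(20,255,255),r);c=cloud(d,m);print('orange',n,len(c),c.min(0),c.max(0),np.percentile(c,[2,98],axis=0))
for n,d,r in [('S',S,(240,200,290,232)),('D',D,(215,205,258,238)),('W',W,(115,175,200,240))]:
    m=hsv(d,(5,100,40),(20,255,255),r);c=cloud(d,m);c=c[c[:,2]>.004];xy=np.float32(c[:,:2]);print('wood',n,len(c),c.min(0),c.max(0),cv2.minAreaRect(xy))
a=[d['image'][y0:y1,x0:x1] for d,(x0,y0,x1,y1) in[(S,(235,165,315,245)),(D,(170,140,250,240)),(W,(100,0,210,280))]]
cv2.imwrite('pics/c1.png',np.hstack([cv2.resize(i,(260,int(260*i.shape[0]/i.shape[1])) if 0 else (260,400)) for i in a]))
E
```

```text
key 53 (np.float64(268.50943396226415), np.float64(182.54716981132074)) [ 0.5206 -0.0563  0.127 ] [ 0.5135 -0.0714  0.1101] [ 0.5286 -0.0519  0.1323]
key 32 (np.float64(234.21875), np.float64(194.25)) [ 0.5102 -0.0699  0.1254] [ 0.5058 -0.0753  0.1133] [ 0.5188 -0.0587  0.1344]
key 477 (np.float64(122.58071278825996), np.float64(248.56394129979034)) [ 0.52   -0.0588  0.1289] [ 0.5082 -0.0714  0.1072] [ 0.5264 -0.0531  0.1326]
(array([ 0.5163, -0.0634,  0.1194]), [np.float64(0.000963275667683776), np.float64(0.0010194279226681134), np.float64(8.59806900472973e-05)])
orange S 359 [ 0.4804 -0.0703  0.0033] [0.6014 0.1344 0.1359] [[ 0.4834 -0.0483  0.0044]
 [ 0.5982  0.1337  0.1336]]
orange D 217 [0.533  0.0795 0.0719] [0.5931 0.1347 0.1349] [[0.5354 0.0816 0.083 ]
 [0.5843 0.1317 0.1328]]
orange W 2150 [0.5365 0.0826 0.0792] [0.6005 0.1354 0.1356] [[0.5451 0.0835 0.1057]
 [0.5972 0.1308 0.1336]]
wood S 566 [ 0.4761 -0.0955  0.0041] [0.5899 0.1334 0.1327] ((0.5321362614631653, 0.02451568841934204), (0.23080390691757202, 0.08932328969240189), 80.9427261352539)
wood D 348 [ 0.4691 -0.0981  0.0043] [ 0.5545 -0.0307  0.0353] ((0.5138066411018372, -0.06745624542236328), (0.056965913623571396, 0.08879055082798004), 77.64817810058594)
wood W 1737 [ 0.4739 -0.0981  0.004 ] [ 0.5633 -0.0284  0.1095] ((0.516870379447937, -0.06364716589450836), (0.0586763434112072, 0.08757986128330231), 81.46654510498047)
```

View pics/c1.png

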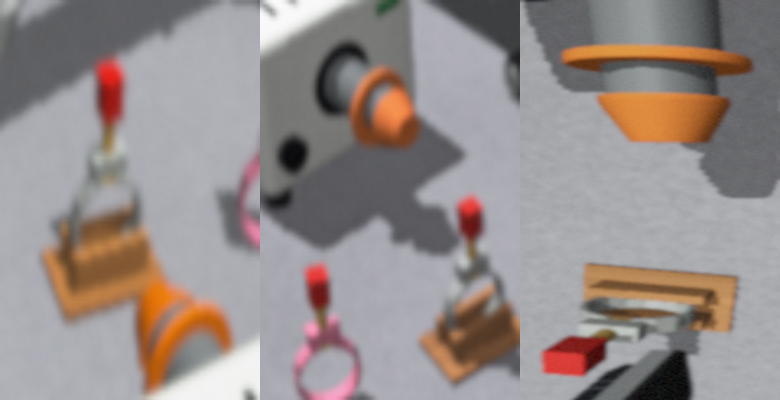

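The crop confirms the choice: a red key on a steel band standing in the wood cradle, with the pink one lying apart. Now the stub's axis and heading.

Run:
```python
from h import *
np.set_printoptions(precision=4,suppress=True)
S,D,W=load('scene0'),load('side0'),load('wrist0')
for n,d,r in [('S',S,(260,215,420,370)),('D',D,(135,115,225,190))]:
    m=hsv(d,(0,0,120),(180,60,255),r);c=cloud(d,m);c=c[(abs(c[:,2]-.17)<.006)];print('top',n,len(c),np.median(c[:,2]),cv2.minAreaRect(np.float32(c[:,:2])))
for n,d,r in [('S',S,(275,215,312,245)),('D',D,(190,145,225,185)),('W',W,(110,20,205,105))]:
    m=hsv(d,(6,150,100),(20,255,255),r);c=cloud(d,m);
    c=c[(c[:,2]>.06)&(c[:,1]>.07)]
    sh=c[c[:,1]>.115];co=c[c[:,1]<=.115]
    for nm,q in(('shoulder',sh),('cone',co)):
        print(n,nm,len(q),q.min(0),q.max(0),q.mean(0))
    if len(sh)>20:
        A=np.c_[sh[:,0],np.ones(len(sh))];print('y vs x slope',np.linalg.lstsq(A,sh[:,1],rcond=None)[0])
    # circle fit of shoulder rim, horizontal x / z
    q=sh;A=np.c_[2*q[:,[0,2]],np.ones(len(q))];x=np.linalg.lstsq(A,(q[:,[0,2]]**2).sum(1),rcond=None)[0];print(' circ',x[:2],np.sqrt(x[2]+x[0]**2+x[1]**2))
```

```text
top S 6129 0.17020857139216955 ((0.5708196759223938, 0.2724418044090271), (0.1561918407678604, 0.19674152135849), 89.33512115478516)
top D 1359 0.17076860425643536 ((0.5680394768714905, 0.2714974582195282), (0.16452962160110474, 0.1984892636537552), 88.32246398925781)
S shoulder 142 [0.5411 0.1256 0.1053] [0.6014 0.1344 0.1359] [0.5756 0.1313 0.1235]
S cone 90 [0.5616 0.0824 0.0983] [0.5911 0.114  0.1257] [0.5792 0.1008 0.1159]
y vs x slope [-0.0363  0.1522]
 circ [0.5709 0.1072] 0.025479350193478075
D shoulder 78 [0.533  0.1165 0.0719] [0.5931 0.1347 0.1349] [0.5531 0.1278 0.1116]
D cone 139 [0.5425 0.0795 0.0866] [0.5787 0.1115 0.1283] [0.5583 0.0941 0.111 ]
y vs x slope [-0.0203  0.139 ]
 circ [0.5643 0.1057] 0.026562737466450728
W shoulder 732 [0.5365 0.1248 0.0792] [0.6005 0.1354 0.1356] [0.5732 0.1279 0.1261]
W cone 1418 [0.5465 0.0826 0.1035] [0.5911 0.1085 0.1254] [0.5709 0.0968 0.1168]
y vs x slope [-0.0128  0.1353]
 circ [0.5676 0.1033] 0.03014687609103005
```

```bash
python3 -m jog '[[-1,[0,0,0],[0,0,-0.18]],[-1,[0,0,0],[0,0,-0.18]],[-1,[0,0,0],[0,0,-0.18]],[-1,[0,0,0],[0,0,-0.18]],[-1,[0,0,0],[0,0,-0.18]],[-1,[0,0,0],[0,0,-0.18]],[-1,[0,0,0],[0,0,-0.18]],[-1,[0,0,0],[0,0,-0.13]],[-1,[0,0,0],[0,0,0]]]'; python3 -c "
from workcell import telemetry as t
s=t.state();print(s['qpos'],s['tool_rot'])"
```

```text
clock: 1.27
tcp_pos: [0.6498, -0.0001, 0.2479]
tool_rot: [0.091, 0.996, 0.0, -0.0]
force: [-0.1, -0.5, -0.1]
gripper_width: 0.0857
[ 0.1561524   0.33245618 -0.25246497  1.44491751  0.08303389  1.37539857
  1.28926591] [ 9.10195898e-02  9.95849036e-01  1.93781463e-05 -3.62159129e-04]
```

```bash
python3 -m jog '[[-1,[0.03,-0.022,0.011],[0,0,0]],[-1,[0.03,-0.022,0.011],[0,0,0]],[-1,[0.03,-0.022,0.011],[0,0,0]],[-1,[0.03,-0.02,0.012],[0,0,0]],[-1,[0,0,0],[0,0,0]],[-1,[0,0,0],[0,0,0]]]'
python3 - <<'E'
from h import *
d=snap('wrist','w1');print(d['state']['tcp_pos'],d['state']['qpos']);cv2.imwrite('pics/w1.png',d['image'])
E
```

```text
clock: 2.02
tcp_pos: [0.5172, -0.0627, 0.2039]
tool_rot: [0.091, 0.996, 0.0, 0.001]
force: [0.4, 0.7, -0.0]
gripper_width: 0.0855
[ 0.51724044 -0.06269074  0.20389988] [ 0.28211877  0.08422191 -0.22298641  1.82355849  0.0194492   1.23439952
  1.44236833]
```

View pics/w1.png

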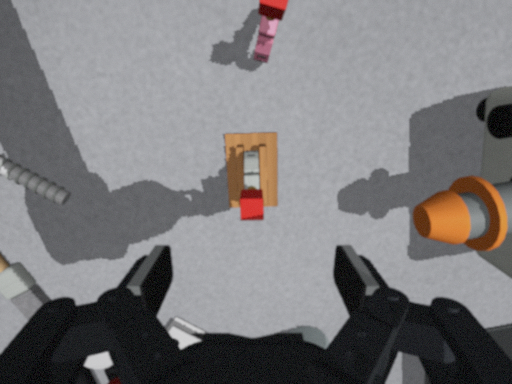

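The key is at (251,204), midway between the open fingers, and the band, cradle and jaws look aligned. The stub is at (450,215). Checking numbers before descending.

Run:
```python
from h import *
np.set_printoptions(precision=4,suppress=True)
S,D,W,d=load('scene0'),load('side0'),load('wrist0'),load('w1')
m=red(d,(230,180,275,225));c=cloud(d,m);top=c[c[:,2]>.125];print('key top',c[:,2].max(),top.mean(0),cv2.minAreaRect(np.float32(top[:,:2])))
cen=lambda d,r:np.argwhere(red(d,r))[:,::-1].mean(0)
print(tri([(S,cen(S,(255,172,282,195))),(D,cen(D,(226,185,245,204))),(W,cen(W,(105,225,150,270))),(d,cen(d,(230,180,275,225)))]))
m=hsv(d,(5,100,40),(20,255,255),(215,125,285,210));c=cloud(d,m);c=c[c[:,2]<.034];print('wood',cv2.minAreaRect(np.float32(c[:,:2])))
r=R.from_quat(d['state']['tool_rot']).as_matrix();print('tool y heading',np.degrees(np.arctan2(r[1,1],r[0,1])))
m=hsv(d,(6,150,100),(20,255,255),(405,165,511,255));c=cloud(d,m)
pickle.dump(c,open('/tmp/or1.pkl','wb'))
sh=c[c[:,1]>.115];print(sh.min(0),sh.max(0));A=np.c_[sh[:,[0,2]],np.ones(len(sh))];print(np.linalg.lstsq(A,sh[:,1],rcond=None)[0])
# cone: upper ridge -> apparent centre by y slices
co=c[c[:,1]<.113]
for y in np.arange(.082,.113,.005):
    q=co[abs(co[:,1]-y)<.0025]
    if len(q)>20:
        A=np.c_[2*q[:,[0,2]],np.ones(len(q))];x=np.linalg.lstsq(A,(q[:,[0,2]]**2).sum(1),rcond=None)[0];print(round(y,3),x[:2],np.sqrt(x[2]+x[0]**2+x[1]**2))
```

```text
key top 0.13246640781599345 [ 0.5141 -0.0636  0.1301] ((0.5150468945503235, -0.06382852792739868), (0.01662362739443779, 0.0165704395622015), 80.12183380126953)
(array([ 0.516 , -0.0637,  0.1192]), [np.float64(0.0010421699662764886), np.float64(0.0010143163048476048), np.float64(0.00029859522383184203), np.float64(0.0005071551630798988)])
wood ((0.5153895020484924, -0.06439338624477386), (0.05849308893084526, 0.08823547512292862), 81.0811996459961)
tool y heading 79.57603336063376
[0.5326 0.1245 0.0649] [0.6283 0.1919 0.1347]
[ 0.0806 -0.1606  0.1035]
0.082 [0.565  0.1023] 0.01229573193222551
0.087 [0.5658 0.101 ] 0.015687035856659665
0.092 [0.5659 0.1007] 0.01793486859129577
0.097 [0.5662 0.1008] 0.019998867690656064
0.102 [0.5664 0.1004] 0.022154452747311596
0.107 [0.5664 0.1   ] 0.023643352458869178
```

```bash
python3 -m jog '[[-1,[0.0015,-0.0014,0.02],[0,0,-0.012]],[-1,[0,0,0.022],[0,0,0]],[-1,[0,0,0.022],[0,0,0]],[-1,[0,0,0.02],[0,0,0]],[-1,[0,0,0],[0,0,0]],[-1,[0,0,0],[0,0,0]]]'
python3 - <<'E'
from h import *
d=snap('wrist','w2');print(d['state']['tcp_pos']);cv2.imwrite('pics/w2.png',d['image'])
E
```

```text
clock: 2.82
tcp_pos: [0.5159, -0.0637, 0.1202]
tool_rot: [0.084, 0.996, 0.0, 0.001]
force: [0.1, 0.6, -0.5]
gripper_width: 0.0851
[ 0.51592071 -0.06374459  0.12019487]
```

View pics/w2.png

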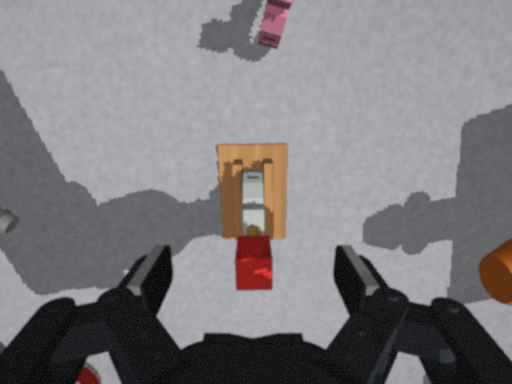

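The key at (254,262) stands centred between the pads. Closing.

```bash
python3 -m jog '[[0.3,[0,0,0],[0,0,0]],[0.5,[0,0,0],[0,0,0]],[0.7,[0,0,0],[0,0,0]],[1,[0,0,0],[0,0,0]],[1,[0,0,0],[0,0,0]],[1,[0,0,0],[0,0,0]],[1,[0,0,0],[0,0,0]],[1,[0,0,0],[0,0,0]]]'; python3 -m jog '[[1,[0,0,-0.004],[0,0,0]],[1,[0,0,-0.008],[0,0,0]],[1,[0,0,-0.008],[0,0,0]],[1,[0,0,-0.02],[0,0,0]],[1,[0,0,-0.02],[0,0,0]],[1,[0,0,0],[0,0,0]],[1,[0,0,0],[0,0,0]]]'
```

```text
clock: 3.88
tcp_pos: [0.515, -0.064, 0.1196]
tool_rot: [0.084, 0.996, 0.0, 0.0]
force: [-1.0, 1.0, 3.0]
gripper_width: 0.0168
clock: 4.75
tcp_pos: [0.5143, -0.0642, 0.1786]
tool_rot: [0.084, 0.996, -0.0, -0.001]
force: [-0.5, 0.4, -4.3]
gripper_width: 0.0166
```

```bash
python3 -m jog '[[1,[-0.002,0.008,0],[0,0,0]],[1,[-0.004,0.016,0],[0,0,0]],[1,[-0.005,0.02,0],[0,0,0]],[1,[-0.005,0.02,0],[0,0,0]],[1,[-0.005,0.02,0],[0,0,0]],[1,[-0.005,0.018,0],[0,0,0]],[1,[-0.004,0.014,0],[0,0,0]],[1,[0,0.008,0],[0,0,-0.04]],[1,[0,0,0],[0,0,-0.05]],[1,[0,0,0],[0,0,-0.05]],[1,[0,0,0],[0,0,0]],[1,[0,0,0],[0,0,0]]]'
python3 - <<'E'
from h import *
for n in('wrist','side','scene'):
    d=snap(n,n+'3');cv2.imwrite(f'pics/{n}3.png',d['image'])
    if n=='side':crop(d,(160,110,280,220),5,'pics/side3c.png')
    if n=='scene':crop(d,(230,150,350,250),5,'pics/scene3c.png')
print(d['state']['tcp_pos'])
E
```

```text
clock: 6.25
tcp_pos: [0.5651, 0.0527, 0.1793]
tool_rot: [0.015, 1.0, -0.0, -0.0]
force: [0.0, -0.1, -2.9]
gripper_width: 0.017
[0.56513806 0.05288461 0.17933338]
```

View pics/wrist3.png

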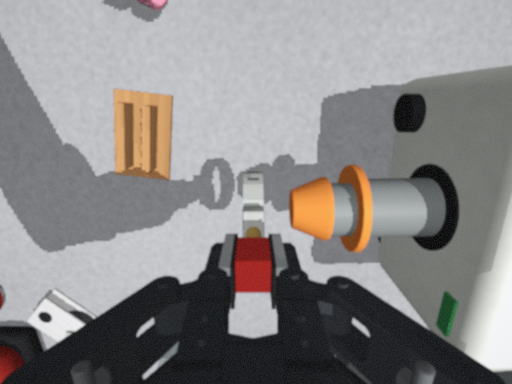

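View pics/side3c.png

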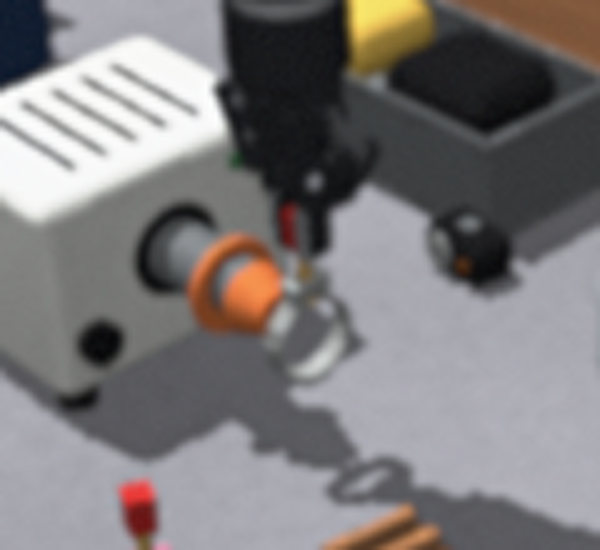

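View pics/scene3c.png

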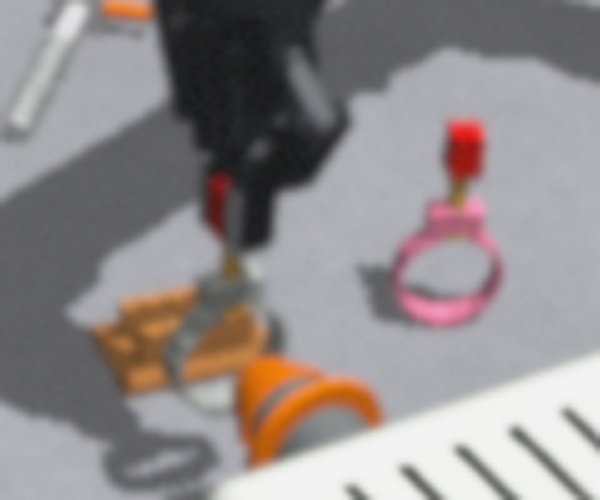

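The wrist view shows band (housing at (253,195)) and stub axis (row ~208) parallel. Measure lateral and height offset in this same camera.

```bash
cat > m.py <<'E'
from h import *
import sys
np.set_printoptions(precision=4,suppress=True)
def meas(n,ror=(280,160,380,255)):
    d=load(n);r=R.from_quat(d['state']['tool_rot']).as_matrix();t=d['state']['tcp_pos'];print('tcp',t,'ydir',np.degrees(np.arctan2(r[1,1],r[0,1])),'z',r[:,2])
    c=cloud(d,d['range_z']>0);L=(c-t)@r   # tool frame
    im=d['image'].reshape(-1,3);ok=(d['range_z']>0).ravel();im=im[ok]
    h=cv2.cvtColor(im[None],cv2.COLOR_BGR2HSV)[0]
    gray=(h[:,1]<70)
    q=L[gray&(abs(L[:,1])<.012)&(abs(L[:,0])<.025)&(L[:,2]>.025)&(L[:,2]<.05)]
    print('housing tool-frame',len(q),'mean',q.mean(0),'x',np.percentile(q[:,0],[2,98]),'y',np.percentile(q[:,1],[2,98]),'z',np.percentile(q[:,2],[5,50,95]))
    rd=(h[:,1]>180)&((h[:,0]<5)|(h[:,0]>174))&(abs(L[:,1])<.02)&(abs(L[:,0])<.02)
    if rd.sum():q=L[rd];print('key',rd.sum(),'x',np.percentile(q[:,0],[2,98]),'y',np.percentile(q[:,1],[2,98]),'z',np.percentile(q[:,2],[2,98]))
    o=c[(h[:,1]>150)&(h[:,0]>5)&(h[:,0]<20)&(c[:,1]>.07)&(c[:,1]<.15)&(c[:,2]>.06)]
    g=c[(h[:,1]<70)&(c[:,1]>.14)&(c[:,1]<.18)&(abs(c[:,0]-.566)<.03)&(c[:,2]>.1)]
    for y in np.arange(.084,.116,.004):
        q=o[abs(o[:,1]-y)<.002]
        if len(q)>25:
            A=np.c_[2*q[:,[0,2]],np.ones(len(q))];x=np.linalg.lstsq(A,(q[:,[0,2]]**2).sum(1),rcond=None)[0];print('stub y',round(y,3),x[:2],np.sqrt(x[2]+x[0]**2+x[1]**2),'top',q[:,2].max())
    s=o[o[:,1]>.118]
    if len(s): print('shoulder y range',np.percentile(s[:,1],[1,50,99]),'x',s[:,0].min(),s[:,0].max(),'cone ymin',o[:,1].min())
    for y in np.arange(.142,.18,.008):
        q=g[abs(g[:,1]-y)<.004]
        if len(q)>25:
            A=np.c_[2*q[:,[0,2]],np.ones(len(q))];x=np.linalg.lstsq(A,(q[:,[0,2]]**2).sum(1),rcond=None)[0];print('core y',round(y,3),x[:2],np.sqrt(x[2]+x[0]**2+x[1]**2),'top',q[:,2].max())
meas(sys.argv[1])
E
python3 m.py wrist3
```

```text
tcp [0.5651 0.0527 0.1793] ydir 88.30093345470726 z [-0.     -0.0002 -1.    ]
housing tool-frame 567 mean [ 0.0086 -0.0004  0.039 ] x [-0.0025  0.0141] y [-0.0071  0.0063] z [0.0366 0.0377 0.047 ]
key 1822 x [-0.008   0.0083] y [-0.0086  0.008 ] z [-0.0117  0.0115]
stub y 0.084 [0.5645 0.1049] 0.011065866677854976 top 0.11667253059030905
stub y 0.088 [0.5663 0.1006] 0.01662153926380588 top 0.11910452222442652
stub y 0.092 [0.5662 0.1007] 0.018139721137814483 top 0.12030886882753922
stub y 0.096 [0.5666 0.1004] 0.020045188378211485 top 0.1218079732395331
stub y 0.1 [0.5665 0.1005] 0.021549995816667743 top 0.12436861838576829
stub y 0.104 [0.5666 0.1004] 0.023272459828793685 top 0.1255689273082924
stub y 0.108 [0.5667 0.1001] 0.023925483379744428 top 0.12525888787673273
shoulder y range [0.1257 0.1268 0.1314] x 0.5330681007234829 0.5981190295493329 cone ymin 0.08174947613165988
core y 0.142 [0.567  0.1004] 0.02239890174227994 top 0.12439159135532926
core y 0.15 [0.567  0.1005] 0.02223104537773663 top 0.1242768040471404
core y 0.158 [0.5672 0.1002] 0.02236028917727431 top 0.12417664439543993
core y 0.166 [0.5673 0.1001] 0.02238413023845667 top 0.12447435829482706
core y 0.174 [0.5674 0.1003] 0.022285337952789627 top 0.12411982192202295
```

```bash
python3 -m jog '[[1,[-0.001,0,-0.0018],[0,0,-0.017]],[1,[0,0.006,0],[0,0,0]],[1,[0,0.006,0],[0,0,0]],[1,[0,0.006,0],[0,0,0]],[1,[0,0.006,0],[0,0,0]],[1,[0,0.006,0],[0,0,0]],[1,[0,0,0],[0,0,0]],[1,[0,0,0],[0,0,0]]]'
python3 - <<'E'
from h import *
a=[]
for n,roi in(('wrist',(150,130,400,330)),('side',(170,130,250,195)),('scene',(250,180,320,255))):
    d=snap(n,n+'4');crop(d,roi,1,'/tmp/x.png');i=cv2.imread('/tmp/x.png');a.append(cv2.resize(i,None,fx=400/i.shape[0],fy=400/i.shape[0],interpolation=cv2.INTER_CUBIC))
i=np.hstack(a);i=cv2.resize(i,None,fx=800/i.shape[1],fy=800/i.shape[1]);cv2.imwrite('pics/c4.png',i)
E
python3 m.py wrist4
```

```text
clock: 7.4
tcp_pos: [0.5666, 0.0828, 0.1811]
tool_rot: [0.006, 1.0, -0.0, -0.0]
force: [0.5, -0.9, -3.8]
gripper_width: 0.0174
tcp [0.5666 0.0828 0.1811] ydir 89.31446142492902 z [-0.     -0.0003 -1.    ]
housing tool-frame 559 mean [ 0.0086 -0.0005  0.039 ] x [-0.0023  0.0141] y [-0.0071  0.0062] z [0.0365 0.0378 0.0473]
key 1842 x [-0.008   0.0084] y [-0.0087  0.0081] z [-0.0123  0.0119]
stub y 0.092 [0.5412 0.1761] 0.06515862499202196 top 0.25661122328207725
stub y 0.096 [0.5419 0.1681] 0.056732198849049904 top 0.25434153593888664
stub y 0.1 [0.5371 0.1697] 0.058304526962509144 top 0.2568072982314233
stub y 0.104 [0.5427 0.1617] 0.04843169066870424 top 0.25208280567026287
stub y 0.108 [0.5666 0.1003] 0.02386057253210883 top 0.1256464783466384
shoulder y range [0.1255 0.1272 0.1318] x 0.5330476740293244 0.597952833084188 cone ymin 0.07053446534630449
core y 0.142 [0.5439 0.1833] 0.0690798001102407 top 0.2583425659496339
core y 0.15 [0.5458 0.1829] 0.06847896853357852 top 0.2572600969242897
core y 0.158 [0.5675 0.1001] 0.02273359349120921 top 0.124233764147411
core y 0.166 [0.5677 0.1   ] 0.022748336745927 top 0.12432654270962212
core y 0.174 [0.5676 0.1002] 0.02256507029279499 top 0.1241929095922352
```

View pics/c4.png

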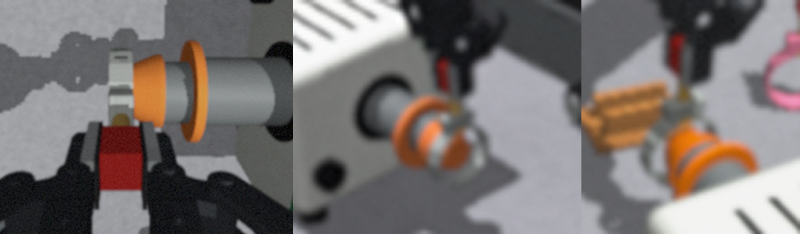

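Band is over the cone, square to the stub, no contact. Continuing slowly.

```bash
python3 -m jog '[[1,[0,0.004,0],[0,0,0]],[1,[0,0.004,0],[0,0,0]],[1,[0,0.004,0],[0,0,0]],[1,[0,0.003,0],[0,0,0]],[1,[0,0,0],[0,0,0]]]' ; python3 -m jog '[[1,[0,0.003,0],[0,0,0]],[1,[0,0.003,0],[0,0,0]],[1,[0,0.003,0],[0,0,0]],[1,[0,0,0],[0,0,0]]]'; python3 -m jog '[[1,[0,0.003,0],[0,0,0]],[1,[0,0.003,0],[0,0,0]],[1,[0,0.003,0],[0,0,0]],[1,[0,0,0],[0,0,0]],[1,[0,0,0],[0,0,0]]]'
```

```text
clock: 8.18
tcp_pos: [0.5667, 0.0985, 0.1811]
tool_rot: [0.006, 1.0, 0.0, 0.0]
force: [0.3, 0.0, -3.6]
gripper_width: 0.0175
clock: 8.68
tcp_pos: [0.5668, 0.1075, 0.1811]
tool_rot: [0.006, 1.0, 0.0, 0.0]
force: [-0.5, 1.3, -2.9]
gripper_width: 0.0172
clock: 9.3
tcp_pos: [0.5669, 0.1159, 0.1811]
tool_rot: [0.006, 1.0, -0.0, 0.0]
force: [-0.7, -0.0, -4.5]
gripper_width: 0.0168
```

```bash
python3 -m jog '[[1,[0,0.0015,0],[0,0,0]],[1,[0,0.001,0],[0,0,0]],[1,[0,0,0],[0,0,0]]]'; python3 -m jog '[[1,[0,0.0007,0],[0,0,0]],[1,[0,0,0],[0,0,0]]]'; python3 -m jog '[[1,[0,0.0007,0],[0,0,0]],[1,[0,0,0],[0,0,0]]]';python3 - <<'E'
from h import *
a=[]
for n,roi in(('wrist',(150,130,400,330)),('side',(170,130,250,195)),('scene',(250,180,320,255))):
    d=snap(n,n+'5');crop(d,roi,1,'/tmp/x.png');i=cv2.imread('/tmp/x.png');a.append(cv2.resize(i,None,fx=400/i.shape[0],fy=400/i.shape[0],interpolation=cv2.INTER_CUBIC))
i=np.hstack(a);i=cv2.resize(i,None,fx=800/i.shape[1],fy=800/i.shape[1]);cv2.imwrite('pics/c5.png',i)
E
python3 m.py wrist5
```

```text
clock: 9.68
tcp_pos: [0.567, 0.1186, 0.1811]
tool_rot: [0.006, 1.0, -0.0, 0.0]
force: [-0.4, 0.2, -4.0]
gripper_width: 0.0167
clock: 9.93
tcp_pos: [0.567, 0.1189, 0.1811]
tool_rot: [0.006, 1.0, -0.0, 0.0]
force: [-0.4, -1.3, -3.1]
gripper_width: 0.017
clock: 10.18
tcp_pos: [0.567, 0.1192, 0.1811]
tool_rot: [0.006, 1.0, -0.001, -0.0]
force: [-0.6, -2.7, -2.3]
gripper_width: 0.0167
tcp [0.567  0.1192 0.1811] ydir 89.29342510779446 z [-0.0001 -0.0011 -1.    ]
housing tool-frame 563 mean [ 0.0086 -0.0005  0.039 ] x [-0.0024  0.0141] y [-0.0072  0.0062] z [0.0365 0.0378 0.0472]
key 1851 x [-0.0081  0.0084] y [-0.0087  0.0081] z [-0.0121  0.0118]
stub y 0.084 [0.5663 0.1009] 0.015109181956564716 top 0.11715751301785718
stub y 0.088 [0.5432 0.1591] 0.04984285924869386 top 0.2225853002054426
stub y 0.092 [0.5382 0.173 ] 0.06304370706699539 top 0.25256719758756085
stub y 0.096 [0.5662 0.1011] 0.019562465388007298 top 0.1226554034956567
stub y 0.1 [0.5364 0.1716] 0.06026238249475847 top 0.2556591680229879
stub y 0.104 [0.5314 0.1782] 0.06651491403033705 top 0.25471012993013653
stub y 0.108 [0.5334 0.1803] 0.0677761647558394 top 0.2581461954464765
shoulder y range [0.1202 0.1289 0.1324] x 0.5331070477987044 0.5757329237747932 cone ymin 0.07670638180751074
core y 0.142 [0.5407 0.1772] 0.06082884253835717 top 0.255545455497749
core y 0.15 [0.5579 0.1695] 0.052658226439170654 top 0.25484863924072987
core y 0.158 [0.562  0.1758] 0.05734239570238183 top 0.2532396550632299
core y 0.166 [0.5511 0.1811] 0.06378959020071906 top 0.2562889559085696
core y 0.174 [0.5441 0.1819] 0.06748811983633847 top 0.2584477212468488
```

View pics/c5.png

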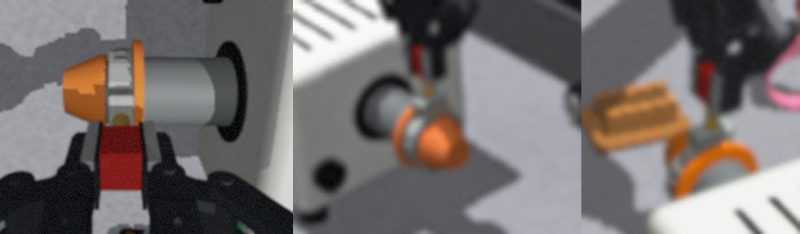

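Light touch on the shoulder (2.7 N). Ease off slightly and lower onto the groove.

```bash
python3 -m jog '[[1,[0,-0.0009,0.001],[0,0,0]],[1,[0,0,0.001],[0,0,0]],[1,[0,0,0],[0,0,0]]]'; for i in 1; do python3 -m jog '[[1,[0,0,0.0007],[0,0,0]],[1,[0,0,0],[0,0,0]]]';python3 -m jog '[[1,[0,0,0.0007],[0,0,0]],[1,[0,0,0],[0,0,0]]]';  python3 -m jog '[[1,[0,0,0.0005],[0,0,0]],[1,[0,0,0],[0,0,0]]]'; done
```

```text
clock: 10.7
tcp_pos: [0.5672, 0.1191, 0.1791]
tool_rot: [0.006, 1.0, 0.0, 0.0]
force: [0.1, -2.6, -2.8]
gripper_width: 0.0168
clock: 10.95
tcp_pos: [0.5671, 0.1191, 0.1784]
tool_rot: [0.006, 1.0, 0.0, 0.0]
force: [1.4, -0.8, -2.3]
gripper_width: 0.0168
clock: 11.2
tcp_pos: [0.5671, 0.119, 0.1778]
tool_rot: [0.006, 1.0, 0.0, 0.0]
force: [0.6, -1.6, -2.1]
gripper_width: 0.0171
clock: 11.45
tcp_pos: [0.5672, 0.119, 0.1777]
tool_rot: [0.006, 1.0, -0.0, 0.0]
force: [0.1, -2.4, 1.5]
gripper_width: 0.0171
```

```bash
cat > s.py <<'E'
from workcell import telemetry as t
import numpy as np
np.set_printoptions(precision=3,suppress=True)
from scipy.spatial.transform import Rotation as R
s=t.state();r=R.from_quat(s['tool_rot']).as_matrix();print('F',s['force'],'M',s['ft_torque'],'p',s['tcp_pos'],'ydir',np.degrees(np.arctan2(r[1,1],r[0,1])),'q7',s['qpos'][6],s['gripper_width'],'tilt',r[:2,2])
E
python3 -m jog '[[1,[0.0004,-0.0006,0],[0,0,0]],[1,[0,0,0],[0,0,0]]]'; python3 s.py
python3 -m jog '[[1,[0,0,0],[0,0,0.1]],[1,[0,0,0],[0,0,0.1]],[1,[0,0,0],[0,0,0]]]'; python3 s.py
python3 -m jog '[[1,[0,0,0],[0,0,0.15]],[1,[0,0,0],[0,0,0.15]],[1,[0,0,0],[0,0,0]]]'; python3 s.py
```

```text
clock: 11.7
tcp_pos: [0.5671, 0.1189, 0.1777]
tool_rot: [0.006, 1.0, 0.0, 0.001]
force: [1.9, -0.8, 0.6]
gripper_width: 0.0171
F [ 1.868 -0.838  0.56 ] M [-0.26  -0.271 -0.056] p [0.567 0.119 0.178] ydir 89.33898178170561 q7 1.2371070845307648 0.017100199216875753 tilt [0.002 0.001]
clock: 12.08
tcp_pos: [0.5665, 0.1179, 0.1774]
tool_rot: [0.105, 0.994, -0.0, 0.0]
force: [0.2, -3.1, 2.1]
gripper_width: 0.017
F [ 0.171 -3.104  2.1  ] M [-0.908  0.079  0.047] p [0.567 0.118 0.177] ydir 77.93245738340617 q7 1.0428934930969374 0.017017820217269688 tilt [ 0.    -0.001]
clock: 12.45
tcp_pos: [0.5665, 0.1182, 0.1773]
tool_rot: [0.252, 0.968, -0.0, 0.0]
force: [0.5, -3.6, 1.7]
gripper_width: 0.017
F [ 0.506 -3.554  1.726] M [-0.796  0.057  0.031] p [0.567 0.118 0.177] ydir 60.85886291811105 q7 0.7513484356586628 0.016992265655294752 tilt [ 0.    -0.001]
```

```bash
python3 -m jog '[[1,[0,0,0],[0,0,0.16]],[1,[0,0,0],[0,0,0.16]],[1,[0,0,0],[0,0,0.16]],[1,[0,0,0],[0,0,0]]]'; python3 s.py
python3 -m jog '[[1,[0,0,0],[0,0,0.16]],[1,[0,0,0],[0,0,0.16]],[1,[0,0,0],[0,0,0.16]],[1,[0,0,0],[0,0,0]]]'; python3 s.py;python3 - <<'E'
from h import *
a=[]
for n,roi in(('wrist',(0,0,512,384)),('side',(170,130,250,195)),('scene',(250,180,320,255))):
    d=snap(n,n+'6');crop(d,roi,1,'/tmp/x.png');i=cv2.imread('/tmp/x.png');a.append(cv2.resize(i,None,fx=400/i.shape[0],fy=400/i.shape[0],interpolation=cv2.INTER_CUBIC))
i=np.hstack(a);i=cv2.resize(i,None,fx=800/i.shape[1],fy=800/i.shape[1]);cv2.imwrite('pics/c6.png',i)
E
```

```text
clock: 12.95
tcp_pos: [0.5667, 0.1185, 0.1773]
tool_rot: [0.474, 0.881, 0.0, 0.0]
force: [-0.2, -3.2, 1.0]
gripper_width: 0.017
F [-0.173 -3.19   0.957] M [-0.68  -0.124  0.083] p [0.567 0.119 0.177] ydir 33.45843366042631 q7 0.2831472754031591 0.01699423311520535 tilt [ 0. -0.]
clock: 13.45
tcp_pos: [0.5669, 0.1186, 0.1774]
tool_rot: [0.669, 0.743, 0.0, 0.0]
force: [1.6, -2.2, 1.3]
gripper_width: 0.0171
F [ 1.636 -2.166  1.318] M [-0.563 -0.387  0.087] p [0.567 0.119 0.177] ydir 6.014190281247591 q7 -0.18614481200036082 0.017122282166301475 tilt [0.001 0.   ]
```

View pics/c6.png

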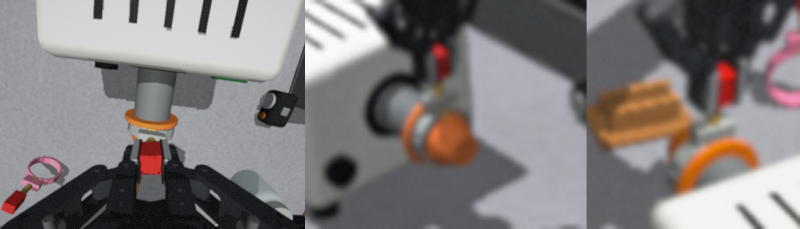

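The band is rising and stays square. Now small steps, feeling for the bite from 1.45 rad on.

```bash
for i in 1; do python3 -m jog '[[1,[0,0,0],[0,0,0.12]],[1,[0,0,0],[0,0,0]],[1,[0,0,0],[0,0,0]]]' >/dev/null; python3 s.py; python3 -m jog '[[1,[0,0,0],[0,0,0.12]],[1,[0,0,0],[0,0,0]],[1,[0,0,0],[0,0,0]]]'>/dev/null; python3 s.py; python3 -m jog '[[1,[0,0,0],[0,0,0.08]],[1,[0,0,0],[0,0,0]],[1,[0,0,0],[0,0,0]]]'>/dev/null; python3 s.py; python3 -m jog '[[1,[0,0,0],[0,0,0.08]],[1,[0,0,0],[0,0,0]],[1,[0,0,0],[0,0,0]]]'>/dev/null; python3 s.py; done
```

```text
F [ 1.07  -2.333  0.72 ] M [-0.768 -0.479  0.088] p [0.567 0.118 0.177] ydir -1.0396662506306105 q7 -0.306436806948541 0.01724422237338028 tilt [ 0. -0.]
F [ 2.117 -3.354 -0.637] M [-0.942 -0.679  0.095] p [0.567 0.118 0.177] ydir -7.9371535167547504 q7 -0.4244591207606945 0.016798924186330454 tilt [ 0.001 -0.   ]
F [ 2.751 -3.289  1.382] M [-0.974 -0.747  0.108] p [0.567 0.118 0.177] ydir -12.55678840671583 q7 -0.5035601806971306 0.016962022615270682 tilt [ 0.001 -0.   ]
F [ 3.264 -4.26  -0.281] M [-1.051 -0.883  0.13 ] p [0.567 0.118 0.177] ydir -17.15490190155185 q7 -0.5822435272217831 0.016903184824495567 tilt [ 0.001 -0.   ]
```

```bash
python3 -m jog '[[1,[-0.0004,0.0005,0],[0,0,0]],[1,[0,0,0],[0,0,0]]]' >/dev/null; python3 s.py; python3 -m jog '[[1,[0,0,0],[0,0,0.08]],[1,[0,0,0],[0,0,0]],[1,[0,0,0],[0,0,0]]]'>/dev/null; python3 s.py; python3 -m jog '[[1,[0,0,0],[0,0,0.08]],[1,[0,0,0],[0,0,0]],[1,[0,0,0],[0,0,0]]]'>/dev/null; python3 s.py; python3 -m jog '[[1,[0,0,0],[0,0,0.08]],[1,[0,0,0],[0,0,0]],[1,[0,0,0],[0,0,0]]]'>/dev/null; python3 s.py
```

```text
F [ 3.231 -3.079  0.071] M [-0.916 -0.69   0.138] p [0.567 0.118 0.177] ydir -17.212603539537927 q7 -0.5824488571553518 0.017164115944684078 tilt [-0.  0.]
F [ 2.522 -2.732  0.401] M [-0.816 -0.769  0.11 ] p [0.567 0.118 0.177] ydir -21.744650582943706 q7 -0.6600899867836897 0.016760899927465656 tilt [0. 0.]
F [ 3.289 -3.916  0.102] M [-0.898 -0.808  0.074] p [0.567 0.118 0.177] ydir -26.32035486096122 q7 -0.7383005964790931 0.016799271584375056 tilt [0. 0.]
F [ 3.258 -2.498 -0.316] M [-0.743 -0.897  0.055] p [0.567 0.118 0.177] ydir -30.89978965138467 q7 -0.8166669542548965 0.016893711270872667 tilt [0. 0.]
```

```bash
python3 -m jog '[[1,[0,0,0],[0,0,0.08]],[1,[0,0,0],[0,0,0]],[1,[0,0,0],[0,0,0]]]'>/dev/null; python3 s.py; python3 -m jog '[[1,[0,0,0],[0,0,0.08]],[1,[0,0,0],[0,0,0]],[1,[0,0,0],[0,0,0]]]'>/dev/null; python3 s.py; python3 -m jog '[[1,[0,0,0],[0,0,0.08]],[1,[0,0,0],[0,0,0]],[1,[0,0,0],[0,0,0]]]'>/dev/null; python3 s.py;  python3 - <<'E'
from h import *
a=[]
for n,roi in(('wrist',(0,0,512,384)),('side',(170,130,250,195)),('scene',(250,180,320,255))):
    d=snap(n,n+'7');crop(d,roi,1,'/tmp/x.png');i=cv2.imread('/tmp/x.png');a.append(cv2.resize(i,None,fx=400/i.shape[0],fy=400/i.shape[0],interpolation=cv2.INTER_CUBIC))
i=np.hstack(a);i=cv2.resize(i,None,fx=800/i.shape[1],fy=800/i.shape[1]);cv2.imwrite('pics/c7.png',i)
E
```

```text
F [ 3.509 -3.412 -1.16 ] M [-0.799 -1.045  0.13 ] p [0.567 0.118 0.177] ydir -35.48903502611053 q7 -0.89518778089182 0.016803349156247628 tilt [0. 0.]
F [ 3.909 -3.581 -1.317] M [-0.789 -1.144  0.117] p [0.567 0.118 0.177] ydir -40.043111375808884 q7 -0.9731765795296923 0.016596391480556357 tilt [ 0. -0.]
F [ 4.466 -3.024 -1.898] M [-0.758 -1.227  0.067] p [0.567 0.118 0.177] ydir -44.63179277429214 q7 -1.0516727137658215 0.017509029873701246 tilt [ 0. -0.]
```

View pics/c7.png

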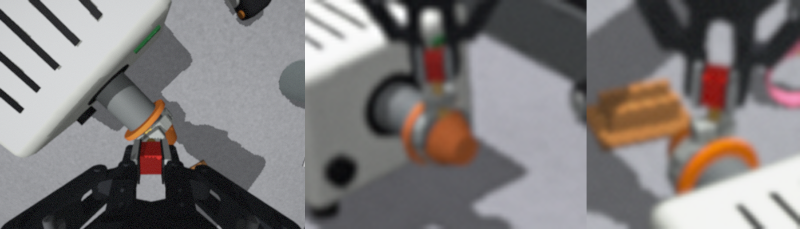

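```bash
python3 -m jog '[[1,[0,0.0005,0],[0,0,0.08]],[1,[0,0,0],[0,0,0]],[1,[0,0,0],[0,0,0]]]'>/dev/null; python3 s.py; python3 -m jog '[[1,[0,0,0],[0,0,0.08]],[1,[0,0,0],[0,0,0]],[1,[0,0,0],[0,0,0]]]'>/dev/null; python3 s.py; python3 -m jog '[[1,[0,0,0],[0,0,0.08]],[1,[0,0,0],[0,0,0]],[1,[0,0,0],[0,0,0]]]'>/dev/null; python3 s.py
```

```text
F [ 4.691 -1.297 -3.405] M [-0.598 -1.166  0.104] p [0.567 0.118 0.177] ydir -49.211501624038696 q7 -1.1295756512068071 0.016977844727242876 tilt [-0.  0.]
F [ 4.984 -1.236 -4.239] M [-0.579 -1.25   0.113] p [0.567 0.118 0.177] ydir -53.821516135410256 q7 -1.2084589201678124 0.01719642113195419 tilt [-0.  0.]
F [ 4.772 -2.226 -5.149] M [-0.544 -1.354  0.112] p [0.567 0.118 0.177] ydir -58.40219026069568 q7 -1.2869327198605929 0.01690107268090767 tilt [-0.  0.]
```

```bash
cat > b.py <<'E'
from h import *
import sys
np.set_printoptions(precision=4,suppress=True)
for n in sys.argv[1:]:
    d=load(n) 
    t=d['state']['tcp_pos'];c=cloud(d,d['range_z']>0);h=cv2.cvtColor(d['image'],cv2.COLOR_BGR2HSV)[d['range_z']>0]
    ok=(h[:,1]<70)&(h[:,2]>110)&(np.hypot(c[:,0]-t[0],c[:,1]-t[1])<.02)&(c[:,2]>.125)&(c[:,2]<t[2]-.018)
    q=c[ok];hist=np.histogram(q[:,2],bins=np.arange(.125,.165,.001));i=hist[0].argmax();top=q[abs(q[:,2]-hist[1][i]-.0005)<.0015]
    rd=(h[:,1]>180)&((h[:,0]<5)|(h[:,0]>174))&(np.hypot(c[:,0]-t[0],c[:,1]-t[1])<.02);k=c[rd]
    print(n,'tcp',t,'housing z',np.median(top[:,2]),len(top),top.mean(0),cv2.minAreaRect(np.float32(top[:,:2])),'keytop',np.percentile(k[:,2],98), 'hist',hist[0])
E
python3 -c "
from h import *
snap('wrist','wrist8')"; python3 b.py wrist5 wrist6 wrist7 wrist8; python3 -c "
from h import *
i=load('wrist8')['image'][120:330,130:400];cv2.imwrite('pics/c8.png',cv2.resize(i,None,fx=2.5,fy=2.5,interpolation=2))"
```

```text
wrist5 tcp [0.567  0.1192 0.1811] housing z 0.14363615608823102 309 [0.5578 0.119  0.1436] ((0.5604977607727051, 0.11878687888383865), (0.01325315609574318, 0.01568620279431343), 89.94491577148438) keytop 0.1932005683478872 hist [ 57  20   0   0   0   0   0   0   0   0   0   0   0   0   0   1   2  49
 180  80   7   0   0   0   0   0   0   0   0   0   0   0   0   0   0   0
   0   0   0   0]
wrist6 tcp [0.5669 0.1186 0.1774] housing z 0.14425708052092445 378 [0.565  0.1216 0.1443] ((0.5676138401031494, 0.11986776441335678), (0.009622117504477501, 0.029453681781888008), 86.41122436523438) keytop 0.18974130245720708 hist [ 53  32  16  16  17   2   5   9  18   7   3   0   3   0   2   4  24  39
 127 198  53   5   1   0   0   0   0   0   0   0   0   0   0   0   0   0
   0   0   0   0]
wrist7 tcp [0.5671 0.1178 0.177 ] housing z 0.1467180588715638 317 [0.5763 0.1179 0.1467] ((0.5724318027496338, 0.11704938113689423), (0.01210536528378725, 0.019355129450559616), 83.84539794921875) keytop 0.18902341873758896 hist [ 19  46  48  53  30  14  18   3   0   6   8  10   0   0   0   0   0   0
   7  13  48 169 100   4   0   0   0   0   0   0   0   0   0   0   0   0
   0   0   0   0]
wrist8 tcp [0.5673 0.1176 0.1767] housing z 0.14704361837357927 318 [0.5771 0.1165 0.1471] ((0.5754626989364624, 0.11576142907142639), (0.013708881102502346, 0.013330338522791862), 83.90875244140625) keytop 0.18929941575426884 hist [ 20  34  42  52  32   9   9   2   0   0   3   6   3   4   0   0   0   0
   3   8  22 147 155  16   0   0   0   0   0   0   0   0   0   0   0   0
   0   0   0   0]
```

View pics/c8.png

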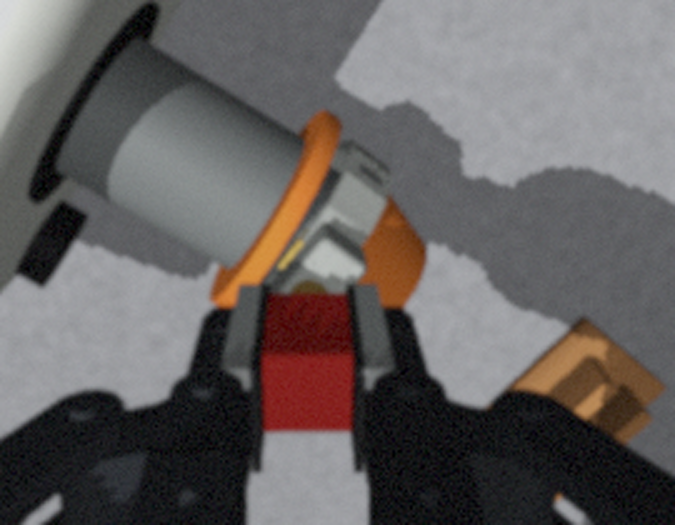

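Force trend suggests bite around 2.1–2.3 rad. Lift test: if bitten, a small raise meets a stiff pull; if free, the force stays at the weight (~-3.5 N).

```bash
sed -i 's/precision=3/precision=4/' s.py; python3 s.py; python3 -m jog '[[1,[0,0,-0.0007],[0,0,0]],[1,[0,0,0],[0,0,0]]]'>/dev/null; python3 s.py; python3 -m jog '[[1,[0,0,0.0007],[0,0,0]],[1,[0,0,0],[0,0,0]]]'>/dev/null; python3 s.py;python3 -m jog '[[1,[0,0,0.0007],[0,0,0]],[1,[0,0,0],[0,0,0]]]'>/dev/null; python3 s.py
```

```text
F [ 5.965  -2.2328 -5.4501] M [-0.5417 -1.3202  0.1045] p [0.5672 0.1176 0.1766] ydir -58.40655318099098 q7 -1.2869534146541124 0.016982868128609056 tilt [-0.0002  0.0001]
F [ 5.9934 -2.2396 -7.2911] M [-0.5166 -1.6013  0.1098] p [0.5672 0.1176 0.1768] ydir -58.4051460261838 q7 -1.2868924381634843 0.01702850679774614 tilt [-0.0005  0.    ]
F [ 6.0619 -1.8109 -5.0702] M [-0.6117 -1.3481  0.0967] p [0.5673 0.1176 0.1767] ydir -58.40734592022634 q7 -1.286958961639463 0.016880332307663403 tilt [-0.0002  0.0001]
F [ 4.1983 -2.1783 -2.1948] M [-0.6283 -1.0986  0.109 ] p [0.5673 0.1176 0.1766] ydir -58.44601317549882 q7 -1.2876301005116233 0.016863082512532435 tilt [0.0002 0.0001]
```

Bitten: the raise met a stiff pull at the arm's own ~4 N/mm, matching the 13 N/rad slope (3.2 mm/rad sink). Bite ≈2.2 rad, now ≈0.35–0.4 rad past it: about 20–25 N. I stop turning, relieve the lateral load and look.

```bash
python3 -m jog '[[1,[0.0007,0.001,0],[0,0,0]],[1,[0,0,0],[0,0,0]]]'>/dev/null; python3 s.py; python3 -m jog '[[0.6,[0,0,0],[0,0,0]],[0.4,[0,0,0],[0,0,0]],[0.2,[0,0,0],[0,0,0]],[0,[0,0,0],[0,0,0]],[-0.2,[0,0,0],[0,0,0]],[-0.2,[0,0,0],[0,0,0]]]'; python3 s.py
python3 - <<'E'
from h import *
a=[]
for n,roi in(('wrist',(130,100,400,330)),('side',(170,130,250,195)),('scene',(250,180,320,255))):
    d=snap(n,n+'9');crop(d,roi,1,'/tmp/x.png');i=cv2.imread('/tmp/x.png');a.append(cv2.resize(i,None,fx=400/i.shape[0],fy=400/i.shape[0],interpolation=cv2.INTER_CUBIC))
i=np.hstack(a);i=cv2.resize(i,None,fx=800/i.shape[1],fy=800/i.shape[1]);cv2.imwrite('pics/c9.png',i)
E
python3 b.py wrist9
```

```text
F [ 0.6563 -0.4462  0.0961] M [-0.4029 -0.2279  0.2121] p [0.5677 0.1176 0.1766] ydir -58.456470547402915 q7 -1.28701780523723 0.017285764002497345 tilt [-0.0015  0.0004]
clock: 20.68
tcp_pos: [0.5684, 0.1171, 0.1765]
tool_rot: [0.962, 0.271, 0.0, -0.0]
force: [0.3, -0.7, -0.1]
gripper_width: 0.051
F [ 0.3211 -0.6712 -0.0703] M [-0.015   0.0433 -0.0033] p [0.5684 0.1171 0.1765] ydir -58.500718603898065 q7 -1.2873233584092885 0.050982774506080866 tilt [0. 0.]
wrist9 tcp [0.5684 0.1171 0.1765] housing z 0.1469156362766643 379 [0.5762 0.1171 0.1469] ((0.5675455331802368, 0.11679422855377197), (0.013822512701153755, 0.02955307625234127), 84.59095764160156) keytop 0.18838147617584344 hist [ 28  34  50  49  33   9   6   3   0   0   3   7   5   3   1   0   0   0
   2   8  38 171 170  22   0   0   0   0   0   0   0   0   0   0   0   0
   0   0   0   0]
```

View pics/c9.png

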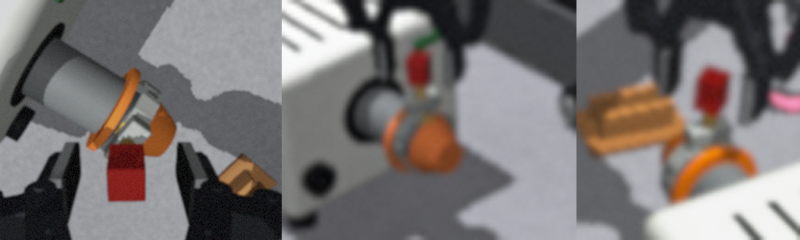

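The band stands key-up by itself on the groove against the shoulder, but its heading is 84.6° against the stub's 89.3°: about 4.7° of clockwise yaw from screw friction. Regrip and nudge it back counter-clockwise, watching that the band, not the screw, turns.

```bash
python3 -m jog '[[-0.2,[-0.0008,-0.0002,0],[0,0,0]],[0.3,[0,0,0],[0,0,0]],[0.6,[0,0,0],[0,0,0]],[1,[0,0,0],[0,0,0]],[1,[0,0,0],[0,0,0]],[1,[0,0,0],[0,0,0]]]'>/dev/null; python3 s.py; python3 -m jog '[[1,[0,0,0],[0,0,-0.05]],[1,[0,0,0],[0,0,-0.04]],[1,[0,0,0],[0,0,0]],[1,[0,0,0],[0,0,0]]]'>/dev/null; python3 s.py; python3 -c "
from h import *
d=snap('wrist','wrist10');crop(d,(130,100,400,330),2.5,'pics/c10.png')"; python3 b.py wrist10
```

```text
F [-2.3957  1.2279  2.3865] M [0.0828 0.401  0.0751] p [0.5675 0.117  0.1767] ydir -58.477540599761106 q7 -1.2870446696829947 0.016911837739234083 tilt [-0.0001  0.0002]
F [-1.6741  0.1938  5.5556] M [ 0.166   0.6224 -0.0188] p [0.5677 0.1171 0.1773] ydir -53.39155019929463 q7 -1.1996643534570803 0.01695883748696243 tilt [0.0006 0.0005]
wrist10 tcp [0.5677 0.1171 0.1773] housing z 0.1475212440068288 343 [0.5776 0.1174 0.1475] ((0.5750486254692078, 0.11645998060703278), (0.013682985678315163, 0.015639876946806908), 89.42530059814453) keytop 0.189292041782948 hist [ 16  34  41  49  55  22  15  10   2   1   2   5   5   8   1   0   0   1
   1   3  15  62 200  81   1   0   0   0   0   0   0   0   0   0   0   0
   0   0   0   0]
```

View pics/c10.png

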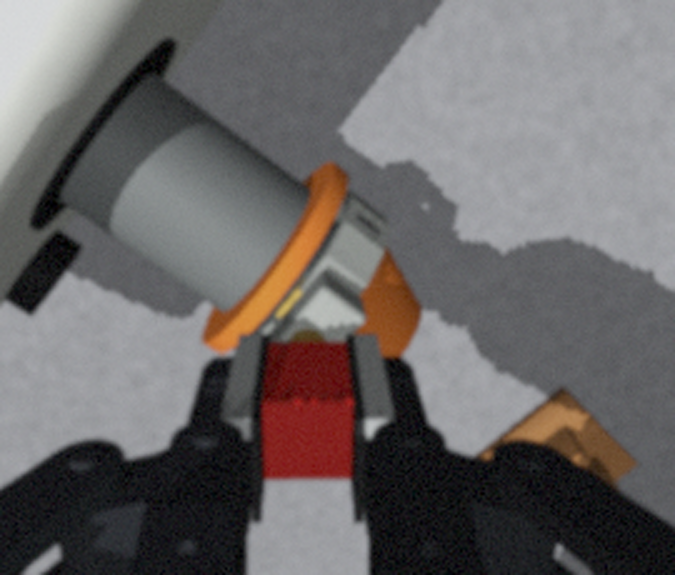

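Squared: heading 89.4°, screw extension unchanged (TCP–housing 29.8 mm). The band rose ~0.6 mm with it, so recheck the bite with a lift test.

```bash
for i in 1; do python3 -m jog '[[1,[0,0,-0.001],[0,0,0]],[1,[0,0,0],[0,0,0]],[1,[0,0,0],[0,0,0]]]'>/dev/null; python3 s.py; python3 -m jog '[[1,[0,0,-0.001],[0,0,0]],[1,[0,0,0],[0,0,0]],[1,[0,0,0],[0,0,0]]]'>/dev/null; python3 s.py; python3 -m jog '[[1,[0,0,-0.001],[0,0,0]],[1,[0,0,0],[0,0,0]],[1,[0,0,0],[0,0,0]]]'>/dev/null; python3 s.py; python3 -m jog '[[1,[0,0,-0.001],[0,0,0]],[1,[0,0,0],[0,0,0]],[1,[0,0,0],[0,0,0]]]'>/dev/null; python3 s.py; done
```

```text
F [0.1272 0.7722 2.331 ] M [ 0.3727  0.2473 -0.0255] p [0.5677 0.117  0.1775] ydir -53.347610433892974 q7 -1.1989536305693258 0.016592818156663774 tilt [0.0002 0.0003]
F [ 1.3514  0.9006 -3.6095] M [ 0.3917 -0.2018 -0.0109] p [0.5675 0.1167 0.1779] ydir -53.341709275985224 q7 -1.1986825207368537 0.01706835167663865 tilt [-0.0005 -0.0002]
F [  1.9832   1.7374 -11.2436] M [ 0.4348 -0.4397  0.0392] p [0.5671 0.1166 0.1784] ydir -53.34091447298392 q7 -1.198609853610353 0.017093569089594807 tilt [-0.0015 -0.0004]
F [  4.2362   1.7898 -22.8308] M [ 0.5431 -1.0073 -0.0282] p [0.5667 0.1166 0.1787] ydir -53.33644707267569 q7 -1.198501652452548 0.016798998682726152 tilt [-0.0027 -0.0007]
```

```bash
python3 -m jog '[[1,[0,0,0.0015],[0,0,0]],[1,[0,0,0.001],[0,0,0]],[1,[0,0,0],[0,0,0]]]'>/dev/null; python3 s.py; python3 -m jog '[[0.6,[0,0,0],[0,0,0]],[0.4,[0,0,0],[0,0,0]],[0.2,[0,0,0],[0,0,0]],[0,[0,0,0],[0,0,0]],[-0.2,[0,0,0],[0,0,0]],[-0.2,[0,0,0],[0,0,0]]]'>/dev/null; python3 s.py
cat > k.py <<'E'
from h import *
import sys
np.set_printoptions(precision=4,suppress=True)
# precise heights: median of top faces
def ht(d):
    t=d['state']['tcp_pos'];c=cloud(d,d['range_z']>0);h=cv2.cvtColor(d['image'],cv2.COLOR_BGR2HSV)[d['range_z']>0]
    near=np.hypot(c[:,0]-.5672,c[:,1]-.1172)<.02
    rd=near&(h[:,1]>180)&((h[:,0]<5)|(h[:,0]>174))&(c[:,2]>.15);k=c[rd];zt=np.percentile(k[:,2],95);top=k[abs(k[:,2]-zt)<.003]
    s=near&(h[:,1]<70)&(h[:,2]>110)&(c[:,2]>.139)&(c[:,2]<.152);q=c[s];m=np.median(q[:,2]);q=q[abs(q[:,2]-m)<.002]
    return np.median(top[:,2]),len(top),np.median(q[:,2]),len(q),cv2.minAreaRect(np.float32(q[:,:2]))
if __name__=='__main__':
    for n in sys.argv[1:]: print(n,ht(load(n)))
E
python3 - <<'E'
from h import *
from k import ht
for i in range(4):
    d=snap('wrist',f'wrist11_{i}');print(ht(d))
crop(d,(130,100,400,330),2.5,'pics/c11.png')
E
python3 k.py wrist5 wrist6 wrist7 wrist8 wrist9 wrist10
```

```text
F [ -0.3184   2.1943 -13.9034] M [0.3763 0.1331 0.0148] p [0.5673 0.1168 0.1785] ydir -53.33912896039575 q7 -1.1987111726281798 0.01722070644214604 tilt [-0.0004 -0.0001]
F [ 0.674  -0.2212 -0.2226] M [-0.0108  0.0532  0.01  ] p [0.5678 0.1168 0.1783] ydir -53.34337510701407 q7 -1.1987424334465613 0.05147333819709839 tilt [ 0.0006 -0.    ]
(np.float64(0.18815217197118808), 1047, np.float64(0.14785099793254997), 437, ((0.5674293637275696, 0.11679445952177048), (0.013742070645093918, 0.03030354715883732), 87.11190032958984))
(np.float64(0.1881463647982486), 1066, np.float64(0.14781935729784645), 435, ((0.5676115155220032, 0.11654768884181976), (0.01394402515143156, 0.029844513162970543), 88.5047836303711))
(np.float64(0.18813378401520855), 1062, np.float64(0.147842823179135), 436, ((0.5675439834594727, 0.11636742204427719), (0.014199558645486832, 0.030080659314990044), 87.9709701538086))
(np.float64(0.1881104626085993), 1058, np.float64(0.14784185220925172), 425, ((0.5677117109298706, 0.11672750115394592), (0.013793224468827248, 0.029522234573960304), 87.03221893310547))
wrist5 (np.flo
[... 448 characters left out ...]
22), 328, ((0.5724318027496338, 0.11704938113689423), (0.01210536528378725, 0.019355129450559616), 83.84539794921875))
wrist8 (np.float64(0.18732915052850865), 1143, np.float64(0.14700252683124176), 340, ((0.5741478800773621, 0.11591822654008865), (0.013741674832999706, 0.01597842201590538), 83.90875244140625))
wrist9 (np.float64(0.18727527109266773), 1057, np.float64(0.14697175950890426), 401, ((0.5675455331802368, 0.11679422855377197), (0.013822512701153755, 0.02955307625234127), 84.59095764160156))
wrist10 (np.float64(0.18783658377832516), 1143, np.float64(0.14748085009893563), 355, ((0.574938952922821, 0.11660051345825195), (0.013609210960566998, 0.01573575660586357), 87.62300109863281))
```

View pics/c11.png

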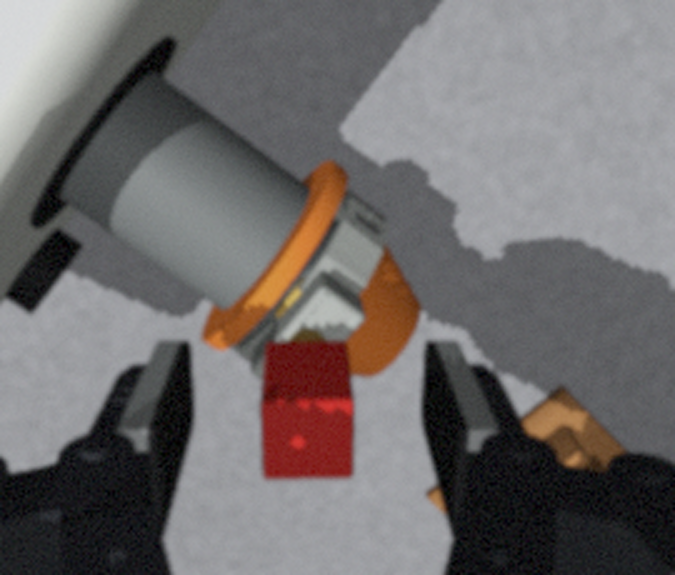

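Released, the screw has kept its extension (key–housing 40.3 mm ≈ 2.45 rad), but the key top (188.1 mm) is back at its hung level, a sink of only ~0.1–0.2 mm. Squaring spent the preload. Tighten ~0.2 rad more, then square again, using the released sink as the gauge (20 N/mm).

```bash
python3 -m jog '[[-0.2,[-0.0002,-0.0001,0.001],[0,0,0]],[0.3,[0,0,0],[0,0,0]],[0.6,[0,0,0],[0,0,0]],[1,[0,0,0],[0,0,0]],[1,[0,0,0],[0,0,0]],[1,[0,0,0],[0,0,0]]]'>/dev/null; python3 s.py; python3 -m jog '[[1,[0,0,0],[0,0,0.08]],[1,[0,0,0],[0,0,0]],[1,[0,0,0],[0,0,0]]]'>/dev/null; python3 s.py;  python3 -m jog '[[1,[0,0,0.0003],[0,0,0.1]],[1,[0,0,0],[0,0,0]],[1,[0,0,0],[0,0,0]]]'>/dev/null; python3 s.py;  python3 -m jog '[[1,[0,0,0.0003],[0,0,0.1]],[1,[0,0,0],[0,0,0]],[1,[0,0,0],[0,0,0]]]'>/dev/null; python3 s.py; python3 -c "
from h import *
snap('wrist','wrist12')"; python3 k.py wrist12
```

```text
F [-0.6436  0.9708  0.5149] M [0.0727 0.1449 0.0174] p [0.5674 0.1168 0.1771] ydir -53.338796028359475 q7 -1.1987800185731512 0.016896465741915247 tilt [0. 0.]
F [ 0.4142  1.7093 -0.0711] M [ 0.2692 -0.0524  0.0364] p [0.5675 0.117  0.1771] ydir -57.84487177562804 q7 -1.2760809150895567 0.01681114225353711 tilt [0.0003 0.0003]
F [-0.8877  1.0951  1.2415] M [0.3869 0.0427 0.0401] p [0.5675 0.117  0.177 ] ydir -63.54013942303626 q7 -1.373601744011016 0.01684071593196556 tilt [0.0005 0.0003]
F [-0.33    0.6014  2.4081] M [0.3298 0.1069 0.0612] p [0.5675 0.117  0.1768] ydir -69.26089104148487 q7 -1.4715698874465803 0.01693055084996681 tilt [0.0006 0.0003]
wrist12 (np.float64(0.1877534332524489), 1156, np.float64(0.14826959101371948), 366, ((0.5753598809242249, 0.11597414314746857), (0.013778305612504482, 0.014904727227985859), 87.24493408203125))
```

```bash
python3 -m jog '[[1,[0,0,0.0002],[0,0,0.1]],[1,[0,0,0],[0,0,0]],[1,[0,0,0],[0,0,0]]]'>/dev/null; python3 s.py; python3 -m jog '[[0.6,[0,0,0],[0,0,0]],[0.4,[0,0,0],[0,0,0]],[0.2,[0,0,0],[0,0,0]],[0,[0,0,0],[0,0,0]],[-0.2,[0,0,0],[0,0,0]],[-0.2,[0,0,0],[0,0,0]]]'>/dev/null; python3 s.py
python3 - <<'E'
from h import *
from k import ht
for i in range(3):
    d=snap('wrist',f'wrist13_{i}');print(ht(d))
crop(d,(130,100,400,330),2.5,'pics/c13.png')
# tilt of housing top planes
for n in('wrist5','wrist6','wrist7','wrist9','wrist11_0','wrist13_0'):
    d=load(n);c=cloud(d,d['range_z']>0);h=cv2.cvtColor(d['image'],cv2.COLOR_BGR2HSV)[d['range_z']>0]
    s=(np.hypot(c[:,0]-.5672,c[:,1]-.1172)<.02)&(h[:,1]<70)&(h[:,2]>110)&(c[:,2]>.139)&(c[:,2]<.152);q=c[s];q=q[abs(q[:,2]-np.median(q[:,2]))<.002]
    print(n,np.degrees(np.linalg.lstsq(np.c_[q[:,:2]-q[:,:2].mean(0),np.ones(len(q))],q[:,2],rcond=None)[0][:2]),len(q))
E
```

```text
F [-0.3443  1.2262  4.4759] M [0.4591 0.1652 0.071 ] p [0.5676 0.1169 0.1766] ydir -75.00014841782226 q7 -1.5698368392055526 0.01695638372763707 tilt [0.0007 0.0003]
F [-0.1502 -0.3039 -0.518 ] M [-0.0273 -0.0075  0.0609] p [0.5674 0.1167 0.1762] ydir -75.11002647103088 q7 -1.571715622919164 0.05108876193699257 tilt [-0.     -0.0002]
(np.float64(0.18772379180473403), 1090, np.float64(0.14842933353604962), 356, ((0.5759983062744141, 0.11593137681484222), (0.013727154582738876, 0.013217972591519356), 88.94925689697266))
(np.float64(0.18776816902429525), 1079, np.float64(0.14849988834094377), 351, ((0.5764270424842834, 0.11592521518468857), (0.013202457688748837, 0.01362058985978365), 5.29884147644043))
(np.float64(0.1876988007672247), 1087, np.float64(0.1484675714743056), 355, ((0.5761147737503052, 0.11590953916311264), (0.013678436167538166, 0.012966254726052284), 88.37650299072266))
wrist5 [ 1.3653 -0.3686] 317
wrist6 [ 0.0833 -5.0838] 416
wrist7 [-1.3135 -2.7725] 328
wrist9 [-0.9138 -2.0099] 401
wrist11_0 [-0.8772 -1.8887] 437
wrist13_0 [-1.3247  0.0644] 356
```

View pics/c13.png

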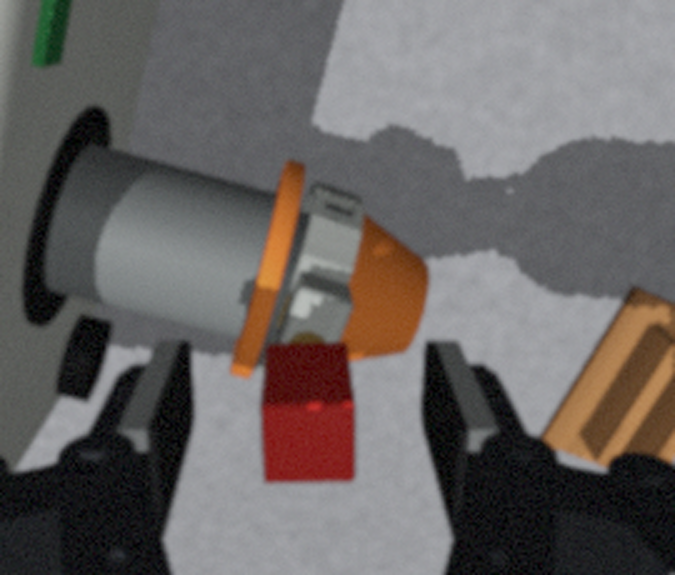

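```bash
cat > y.py <<'E'
from h import *
import sys
def yaw(n):
    d=load(n);c=cloud(d,d['range_z']>0);h=cv2.cvtColor(d['image'],cv2.COLOR_BGR2HSV)[d['range_z']>0]
    s=(np.hypot(c[:,0]-.5672,c[:,1]-.1172)<.022)&(h[:,1]<90)&(h[:,2]>60)&(c[:,2]>.139)&(c[:,2]<.153);q=c[s]
    q=q[abs(q[:,2]-np.median(q[:,2]))<.003];L=[]
    for lo in np.arange(.55,.59,.0015):
        b=q[(q[:,0]>=lo)&(q[:,0]<lo+.0015)]
        if len(b)>12: L.append((lo+.00075,*np.percentile(b[:,1],[3,97])))
    L=np.array(L);w=L[:,2]-L[:,1];L=L[w>.009]
    a=[np.degrees(np.arctan(np.polyfit(L[:,0],L[:,i],1)[0])) for i in(1,2)]
    print(n,len(L),'edge slopes deg',np.round(a,1),'width',np.round(np.median(w),4),'x',L[0,0],L[-1,0])
for n in sys.argv[1:]: yaw(n)
E
python3 y.py wrist5 wrist7 wrist9 wrist11_0 wrist11_1 wrist13_0 wrist13_1 wrist13_2
```

```text
wrist5 10 edge slopes deg [-2.7  1. ] width 0.013 x 0.55375 0.5672499999999995
wrist7 8 edge slopes deg [-13.2  -6.6] width 0.0093 x 0.5717499999999993 0.5822499999999989
wrist9 8 edge slopes deg [-8.6 -7. ] width 0.0123 x 0.5717499999999993 0.5822499999999989
wrist11_0 8 edge slopes deg [-13.2  -2. ] width 0.0122 x 0.5717499999999993 0.5822499999999989
wrist11_1 8 edge slopes deg [-14.8  -3.7] width 0.0122 x 0.5717499999999993 0.5822499999999989
wrist13_0 9 edge slopes deg [-7.5 -4.7] width 0.0129 x 0.5702499999999994 0.5822499999999989
wrist13_1 8 edge slopes deg [-1.5 -5.4] width 0.0129 x 0.5717499999999993 0.5822499999999989
wrist13_2 9 edge slopes deg [-3.1 -5.8] width 0.0128 x 0.5702499999999994 0.5822499999999989
```

Yaw is about 3–4° and the sink ~0.45 mm (≈9 N). Tighten 0.25 rad, then square back about 0.08.

```bash
python3 -m jog '[[-0.2,[0,0,0],[0,0,0]],[0.3,[0,0,0],[0,0,0]],[0.6,[0,0,0],[0,0,0]],[1,[0,0,0],[0,0,0]],[1,[0,0,0],[0,0,0]],[1,[0,0,0],[0,0,0]]]'>/dev/null; python3 s.py; python3 -m jog '[[1,[0,0,0.0002],[0,0,0.12]],[1,[0,0,0],[0,0,0]],[1,[0,0,0],[0,0,0]]]'>/dev/null; python3 s.py;  python3 -m jog '[[1,[0,0,0.0002],[0,0,0.12]],[1,[0,0,0],[0,0,0]],[1,[0,0,0],[0,0,0]]]'>/dev/null; python3 s.py; python3 -c "
from h import *
snap('wrist','wrist14')"; python3 k.py wrist14;python3 -m jog '[[1,[0,0,0],[0,0,-0.04]],[1,[0,0,0],[0,0,-0.04]],[1,[0,0,0],[0,0,0]],[1,[0,0,0],[0,0,0]]]'>/dev/null; python3 s.py; python3 -c "
from h import *
snap('wrist','wrist15')"; python3 k.py wrist15; python3 y.py wrist14 wrist15
```

```text
F [-0.3221 -0.4776  1.7947] M [0.1882 0.1509 0.0851] p [0.5674 0.1169 0.1764] ydir -75.10872731411834 q7 -1.5717309999954912 0.017123987501297223 tilt [0.0003 0.0001]
F [ 0.5121 -0.0409  1.7849] M [0.105  0.1202 0.0148] p [0.5674 0.1169 0.1761] ydir -81.88271605411606 q7 -1.6877488789780042 0.016982935679129518 tilt [0.0001 0.0001]
F [-0.588   0.9998  0.528 ] M [ 0.2251  0.1049 -0.0009] p [0.5674 0.1168 0.1758] ydir -88.73097800750483 q7 -1.804983827502341 0.016864269710802376 tilt [0. 0.]
wrist14 (np.float64(0.1870254874586779), 1167, np.float64(0.14851415429830744), 306, ((0.5760037899017334, 0.11536742001771927), (0.012480915524065495, 0.012435242533683777), 84.36289978027344))
F [-0.7866  0.9129  1.7221] M [ 0.2028  0.1232 -0.0132] p [0.5674 0.1168 0.1759] ydir -84.29099713887993 q7 -1.728919477571785 0.01699527822942435 tilt [0.0001 0.0001]
wrist15 (np.float64(0.18713462297663946), 1174, np.float64(0.1485301271103825), 334, ((0.5765635371208191, 0.11587385833263397), (0.012717205099761486, 0.01279198657721281), 1.4664850234985352))
wrist14 9 edge slopes deg [ 1.  -5.4] width 0.0129 x 0.5702499999999994 0.5822499999999989
wrist15 9 edge slopes deg [ 1.8 -2.7] width 0.0127 x 0.5702499999999994 0.5822499999999989
```

The housing stopped at 148.5 mm while the key sank at the full 3.2 mm/rad, so this is the true liner bite; about 0.3 rad past it (≈20 N). The ccw nudge swung the band back, screw unchanged. Release, retreat upward and check.

```bash
python3 -m jog '[[0.6,[0,0,0],[0,0,0]],[0.2,[0,0,0],[0,0,0]],[-0.2,[0,0,0],[0,0,0]],[-0.6,[0,0,0],[0,0,0]],[-0.6,[0,0,0],[0,0,0]],[-0.6,[0,0,-0.02],[0,0,0]],[-0.6,[0,0,-0.03],[0,0,0]],[-0.6,[0,0,-0.03],[0,0,0]],[-0.6,[0,0,0],[0,0,0]],[-0.6,[0,0,0],[0,0,0]]]'
python3 - <<'E'
from h import *
from k import ht
a=[]
for n,roi in(('wrist',(130,80,400,310)),('side',(170,130,250,195)),('scene',(250,180,320,255))):
    d=snap(n,n+'16');crop(d,roi,1,'/tmp/x.png');i=cv2.imread('/tmp/x.png');a.append(cv2.resize(i,None,fx=400/i.shape[0],fy=400/i.shape[0],interpolation=cv2.INTER_CUBIC))
    if n=='wrist':print(ht(d))
i=np.hstack(a);i=cv2.resize(i,None,fx=800/i.shape[1],fy=800/i.shape[1]);cv2.imwrite('pics/c16.png',i)
E
python3 y.py wrist16
```

```text
clock: 31.5
tcp_pos: [0.567, 0.1166, 0.255]
tool_rot: [0.999, 0.05, -0.0, 0.0]
force: [-0.6, 0.9, -0.1]
gripper_width: 0.0684
(np.float64(0.18716407839890695), 429, np.float64(0.14860227157835987), 148, ((0.5773922204971313, 0.1163063794374466), (0.011206216178834438, 0.01303592137992382), 5.240148067474365))
wrist16 7 edge slopes deg [-0.4 -3.1] width 0.0124 x 0.5732499999999993 0.5822499999999989
```

View pics/c16.png

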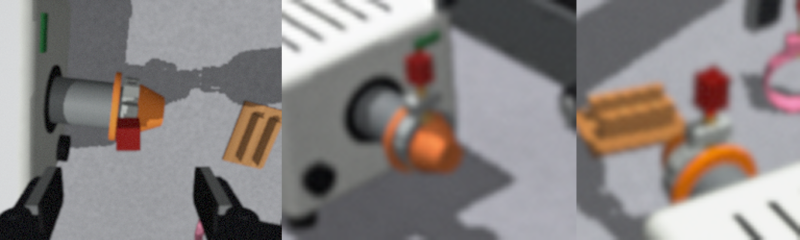

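Released and clear. The band sits in the groove beside the shoulder, key up, within about 1–2° of square. The key top at 187.2 mm and the housing at 148.6 mm have not moved since release. Handing in.

```bash
python3 -c "
from workcell import workorder
print(workorder.close_job())"
```

```text
the job is handed in; nothing more can be done
None
```

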